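Rock a stuck input shaft free of its gearbox case

TASK

The input shaft stands in the opened gearbox case with its bearing carrier stuck in its pocket. Grip the splined end and rock the shaft from side to side along the carrier, towards one end and then the other and always less than ten degrees from upright, until the carrier works free. Then hold the shaft upright over its pocket with the carrier about a centimetre clear of the rim, leave the loose parts and bottles around it alone, and finish while still holding it there.

Things in the scene. Friction and masses are not known exactly. Their poses are not given: they have to be found in the camera images.
- shaft: Steel input shaft with aluminium bearing carrier: one loose rigid part, 0.6-0.85 kg, upright. Origin: centre of the carrier's underside; z up the shaft, x along the carrier. Carrier: bar 54 (x) by 24 (y) mm, z 0-16 mm, an empty bolt hole at each end; round hub (35 mm) to z 26; gears 46 mm wide at z 34-52 and 38 mm wide at z 60-76; 26 mm shaft to z 112. It starts fully down in its pocket.
- spline (a point): Point on the shaft's axis to grip, 170 mm above the carrier's underside, in the upper half of the splined part (round, 22 mm diameter, from 112 to 196 mm above the underside); above it a 15 mm tip ends at 208 mm. Axes as the shaft's.
- pocket (a point): Centre of the mouth of the carrier's pocket, at the rim of its raised boss, 60 mm above the bench; x along the pocket, z up. Pocket 56.4 (x) by 27 (y) mm, 16 mm deep. The carrier is stuck at its +x and -x ends: friction grips each end with 50 to 75 N until that end's lower edge has risen 12 mm off the floor; then it is free. Hauling straight up drags both ends at once and the grip slips.
- end_a (a point): Lower edge of the carrier at its -x end, on the shaft body, 27 mm from the shaft's axis. Leaning the shaft towards +x pivots the carrier on its +x end and draws this end up, about 0.9 mm per degree, for 10 to 25 N sideways at the splines; friction then keeps it where it got to while the shaft is leaned the other way.
- end_b (a point): Lower edge of the carrier at its +x end, 27 mm from the shaft's axis; leaning the shaft towards -x draws this end up in the same way. Leaning across the carrier (along y) frees neither end.
- case: Aluminium half of a gearbox case, 200 (x) by 300 (y) mm, open upwards, walls 84 mm above the bench, fixed in a wooden tray 300 (x) by 460 (y) mm with sides 70 mm high; never moves. Origin: centre of the tray's underside. The pocket is at x 0, y +70 mm; a dark ring gear (145 mm diameter, hub 110 mm above the bench) is at x 0, y -62 mm.
- bearing: Bystander: loose ball bearing, 37 mm diameter, 11 mm high, lying in the case beside the pocket. Origin: centre of its underside.
- idler: Bystander: small loose gear, 46 mm diameter, 30 mm high, in the tray at the +y side of the case. Origin: centre of its underside.
- socket: Bystander: steel socket, 26 mm diameter, 50 mm high, standing in the tray at the -y side of the case. Origin: centre of its underside.
- oil: Bystander: oil bottle, 64 mm diameter, 190 mm high, standing on the bench. Origin: centre of its underside.
- spray: Bystander: spray can, 55 mm diameter, 170 mm high, standing on the bench. Origin: centre of its underside.

How it is judged:
On the way:
1. the shaft is rocked over by at least 0.03 rad (2 degrees) while the carrier is still down in its pocket (its centre raised less than 4.5 mm) (angle between shaft's own z axis and vertical above 0.03 rad and z of shaft in the frame of pocket below -0.0115 m), for 0.05 s.
At the end, for the whole second after the job is handed in: The shaft is held by the fingers alone, at rest: the carrier's underside centre 3 to 25 mm above the pocket's rim and within 15 mm sideways of its centre, the shaft within 0.10 rad of upright and 0.25 rad of its first heading, and touching the case nowhere (z of shaft in the frame of pocket between 0.003 and 0.025 m and horizontal distance between shaft and pocket below 0.015 m and angle between shaft's own z axis and vertical below 0.1 rad and angle between the x axis of shaft and the x axis of case, either way round below 0.25 rad and contact force between shaft and case below 0.3 N and contact force between the fingers and shaft above 3 N and linear speed of shaft below 0.02 m/s); the arm keeps its last pose, push and grip.
It fails at once if a bystander is moved more than 30 mm (distance of any of bearing, idler, socket, oil, spray from where it was at the start of the episode above 0.03 m).
It fails at once if the shaft is leaned over more than 0.19 rad (about 11 degrees) (angle between shaft's own z axis and vertical above 0.19 rad).
It also fails if it takes over 40 s, if anything falls off the work surface, if the arm or the gripper's body presses on something with over 40 N, if the wrist force passes 120 N, or if a joint passes its speed limit or range.

ROBOT

A 6-joint arm with a two-finger parallel gripper is mounted at the origin on the work surface. World frame = base frame: x ahead of the robot, y to its left, z up, the work surface at z = 0. Lengths are in m, angles in rad, forces in N, time in s.
With the tool pointing down it reaches from about 0.275 to 0.725 m from the base axis. Payload 15.9 kg.
Tool frame: the origin (TCP) lies midway between the tips of the shut fingers; the grasp point (between the pads) lies 19 mm behind it; z points along the fingers, x is the direction in which the jaws open and shut, and the axes are right-handed (so a half turn about z gives the same grasp; the last joint's range is limited). The gripper opens to 85 mm and grips with 20 to 120 N. Pads are 22 mm wide; open, the fingers measure 114 mm over their backs; the gripper's body (76 mm by 85 mm) begins 54 mm behind the grasp point. The pads swing forward as they close: fully open they stand 13 mm farther back than shut.
Start: joints at [1.313, 0.213, -0.034, 1.323, 0, 1.571], TCP at [0.127, 0.483, 0.231] pointing down, gripper open.
Joint ranges: [-2.98, 2.98], [-0.74, 1.72], [-1.14, 1.35], [-2.1, 2.04], [-1.57, 1.44], [-3.14, 3.14]. Speed limits (rad/s): [1.89, 1.89, 2.39, 2.57, 3.14, 3.14].

INTERFACE

Orientations are given as [roll, pitch, yaw] about the fixed x, y, z axes, in that order (R = Rz(yaw) Ry(pitch) Rx(roll)).
In Python, from rig import env gives the robot as it stands.
- The arm moves only by the shell command python3 -m jog 'ROWS'. ROWS is JSON, a list of rows, each a list of 7 numbers: the shift along the tool's x, y, z normalised to -1 to 1, where 1 is 40 mm, then the turn, a rotation vector about the tool's x, y, z normalised to -1 to 1, where 1 is 360 degrees, then the opening, from -1 (shut) to 1 (fully open). A call has 1 to 10 rows; each row shifts and turns the commanded pose from where the row before left it, along the tool's axes as they then stand; what a row does not reach is not made up. A row lasts 1/12 s, in which the tool goes at most 41.7 mm and 7.16 degrees, less where a joint would pass 70% of its speed; a pose out of reach is approached as far as the arm can. A call with a number of a shift or a turn outside -1 to 1 is refused whole. A call with a gripper value outside its range is refused whole. The fingers move at their own pace and stop on an object; the grip force is fixed at half the most. Time passes only in rows, so rows that do not move let the fingers close. It gives the time, the measured TCP pose, the force and the opening at its end, in the units of the state.
- env.sense(): the state, without advancing time (a new reading comes with each control period).
- env.capture(name): name is "scene" or "top" or "wrist"; returns the picture (480x640x3 uint8, blue, green, red); there is no depth.
- env.camera_model(name): a dict with "vfov" (degrees; the focal length in pixels is half the picture's height over the tangent of half this angle, whatever the lens; pixels are square), "cx", "cy" (the principal point, pixels), "origin" and "attitude" of the camera in the world. Camera axes: x right, y up, looking along -z (the intrinsics and any distortion apply to the point x, -y, -z); pixel columns grow to the right and rows downward; lengths in m; the calibration is good to about 2 mm. A picture is of the moment at which its call begins: read the wrist's pose just before it. camera_model takes no time and is no camera call; for the wrist camera it gives the pose at the moment of the call.
- env.finish_job(): hands the job in, once; it reports no verdict.
The state is a dict: "t": time; "qpos": joint angles; "joint_vel": joint speeds; "joint_torque": joint torques, N m; "eef_pos": TCP position; "tool_rot": TCP orientation; "force": force on the tool from outside, world axes, zero at the start; "torque": the same for the moment, N m; "finger_gap": finger opening in m.
Only numpy, scipy, OpenCV 4.12 (cv2) and the standard library are available. Lean on these libraries where they do the work, as an engineer would, in place of code of your own. Each camera call takes 0.05 s, during which the arm holds its last target.

## Working session

There is one attempt and no reset: what is moved stays moved. The work goes in short steps, Python scripts to look and compute and a shell command to move; the robot and the scene stay as the last step left them, time stands still between calls to the robot, and variables do not carry over. Pictures are saved under pics/ and viewed, and the job is handed in when it is done.

```bash
ls; mkdir -p pics; python3 - <<'E'
from rig import env
import cv2
print(env.sense())
for n in ("scene","top","wrist"):
    print(n,env.camera_model(n))
    cv2.imwrite(f"pics/{n}0.png",env.capture(n))
E
```

```text
pics
{'t': 0.0, 'qpos': array([ 1.31301145e+00,  2.13376055e-01, -3.50488593e-02,  1.32346475e+00,
        3.18439468e-06,  1.57081488e+00]), 'joint_vel': array([-0.00021199, -0.00089376, -0.00052369,  0.00013892,  0.00101914,
        0.00013745]), 'joint_torque': array([ 2.01189294e-03, -6.86158204e+01,  4.87119770e+01,  1.75230636e-02,
        2.37922341e-04,  1.55274812e-06]), 'eef_pos': array([0.12738688, 0.48316866, 0.23081026]), 'tool_rot': array([-3.14158949e+00,  1.09333685e-03,  1.31299290e+00]), 'force': array([ 0.27291177, -0.0924702 , -0.62327782]), 'torque': array([ 0.01183371, -0.03591155,  0.05000454]), 'finger_gap': 0.08561093540116843}
scene {'vfov': 48.08122372558478, 'cx': 321.26965556261445, 'cy': 237.26056150390147, 'origin': array([ 1.30743211, -0.41509519,  0.91798793]), 'attitude': array([ 0.82708933, -0.02225786,  1.07182396])}
top {'vfov': 55.94762190331416, 'cx': 323.34017325097045, 'cy': 239.54623192759897, 'origin': array([3.88235870e-01, 6.01274825e-04, 1.13989240e+00]), 'attitude': array([ 0.22393021, -0.00357873, -1.6266127 ])}
wrist {'vfov': 66.1846045338985, 'cx': 321.99350956479077, 'cy': 245.8204578696138, 'origin': array([0.05117628, 0.50356676, 0.37472737]), 'attitude': array([-3.07601204e-01,  2.13447480e-04,  1.31319963e+00])}
```

View pics/scene0.png

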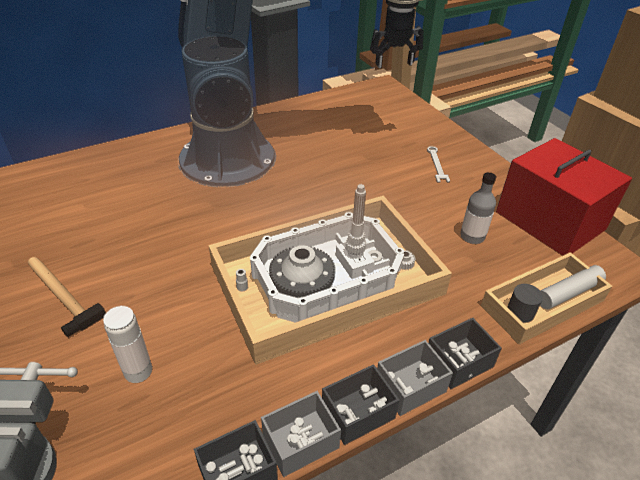

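View pics/top0.png

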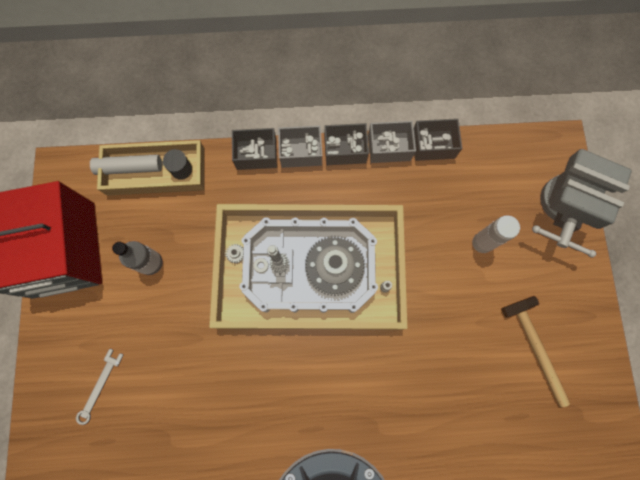

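View pics/wrist0.png

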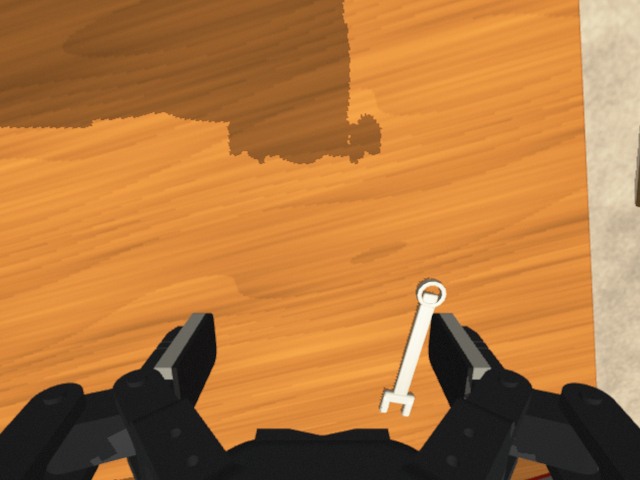

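The top view shows the case with the ring gear at (335,263) and the shaft at about (278,262), its tip near (273,252). In the scene view the shaft tip is at about (361,187). The wrist view shows only bench. Next I'll zoom in on the crops.

```bash
python3 - <<'E'
import cv2
a=cv2.imread("pics/top0.png")[195:340,205:415]; cv2.imwrite("pics/topz.png",cv2.resize(a,None,fx=3.8,fy=3.8,interpolation=cv2.INTER_CUBIC))
a=cv2.imread("pics/scene0.png")[170:320,310:430]; cv2.imwrite("pics/scz.png",cv2.resize(a,None,fx=4,fy=4,interpolation=cv2.INTER_CUBIC))
E
```

```text
(no output)
```

View pics/topz.png

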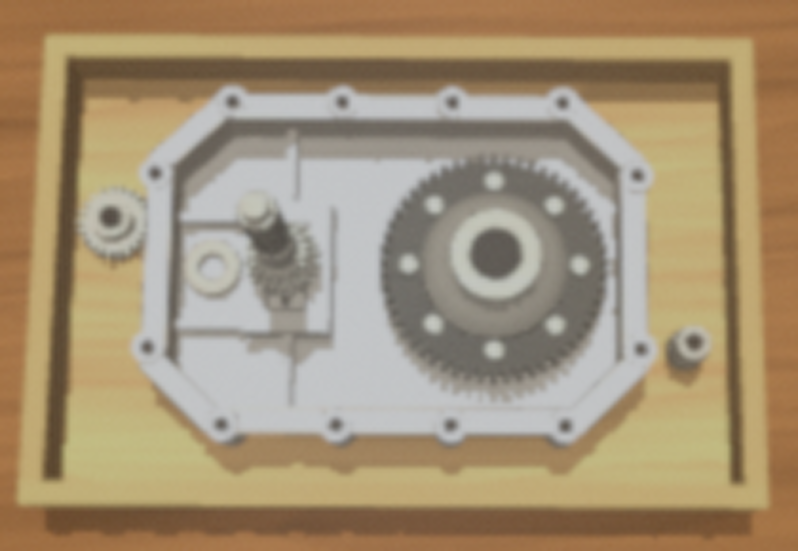

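View pics/scz.png

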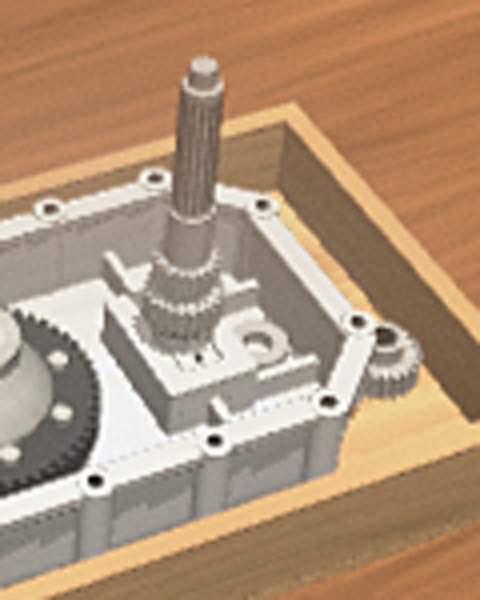

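```bash
cat > h.py <<'E'
import numpy as np
from scipy.spatial.transform import Rotation as R
from rig import env
def ray(n,px,m=None):
    m=m or env.camera_model(n); f=240/np.tan(np.radians(m["vfov"])/2)
    d=np.array([(px[0]-m["cx"])/f,-(px[1]-m["cy"])/f,-1.])
    return m["origin"],R.from_euler("xyz",m["attitude"]).apply(d/np.linalg.norm(d))
def plane(n,px,z,m=None):
    o,d=ray(n,px,m); return o+d*(z-o[2])/d[2]
def tri(*rs):
    A=sum(np.eye(3)-np.outer(d,d) for o,d in rs); b=sum((np.eye(3)-np.outer(d,d))@o for o,d in rs)
    p=np.linalg.solve(A,b); return p,[np.linalg.norm(np.cross(p-o,d)) for o,d in rs]
def proj(n,p,m=None):
    m=m or env.camera_model(n); f=240/np.tan(np.radians(m["vfov"])/2)
    c=R.from_euler("xyz",m["attitude"]).inv().apply(np.array(p)-m["origin"])
    return m["cx"]+f*c[0]/-c[2], m["cy"]-f*c[1]/-c[2]
E
python3 - <<'E'
from h import *
T=lambda u,v:(u/3.8+205,v/3.8+195)
S=lambda u,v:(u/4+310,v/4+170)
def show(*a): print(*[np.round(x,4) for x in a])
show(*tri(ray("top",T(259,203)),ray("scene",S(204,64))))
top=[T(233,102),T(343,102),T(453,103),T(563,103)];bot=[T(222,425),T(336,425),T(451,425),T(566,425)]
lr=[T(155,173),T(147,347),T(637,176),T(641,349)]
tp=np.array([plane("top",p,.084) for p in top]);bp=np.array([plane("top",p,.084) for p in bot]);q=np.array([plane("top",p,.084) for p in lr])
show(tp,bp,q); 
show("yaw",np.arctan2(*(tp[0]-tp[3])[1::-1]),np.arctan2(*(bp[0]-bp[3])[1::-1]))
show("ctr",np.r_[tp,bp,q].mean(0))
# one hole, both views
show(*tri(ray("top",T(233,102)),ray("scene",S(329,401))))
show(*tri(ray("top",T(222,425)),ray("scene",S(263,204))))
E
```

```text
[0.5784 0.0895 0.2511] [0.002 0.002]
[[ 0.6795  0.1186  0.084 ]
 [ 0.6757  0.0487  0.084 ]
 [ 0.6712 -0.0211  0.084 ]
 [ 0.6674 -0.091   0.084 ]] [[ 0.4761  0.1309  0.084 ]
 [ 0.4722  0.0616  0.084 ]
 [ 0.4684 -0.0085  0.084 ]
 [ 0.4645 -0.0785  0.084 ]] [[ 0.6359  0.1689  0.084 ]
 [ 0.5263  0.1758  0.084 ]
 [ 0.6173 -0.1342  0.084 ]
 [ 0.5082 -0.128   0.084 ]]Traceback (most recent call last):
  File "<stdin>", line 10, in <module>
  File "<stdin>", line 4, in show
    return _wrapfunc(a, 'round', decimals=decimals, out=out)
    return _wrapit(obj, method, *args, **kwds)
    result = getattr(arr, method)(*args, **kwds)
numpy._core._exceptions._UFuncNoLoopError: ufunc 'multiply' did not contain a loop with signature matching types (dtype('<U3'), dtype('float64')) -> None
```

Tip triangulates to (0.578, 0.0895, 0.251) with a 2 mm ray gap. The bolt holes give case centre (0.572, 0.020) and yaw -0.058, so the pocket is at (0.576, 0.090), which agrees. I'll lift first, then move over.

```bash
python3 -m jog '[[0,0,-1,0,0,0,1],[0,0,-1,0,0,0,1],[-0.44,0.89,0,0,0,0,1],[-0.44,0.89,0,0,0,0,1],[-0.44,0.89,0,0,0,0,1],[-0.44,0.89,0,0,0,0,1],[-0.44,0.89,0,0,0,0,1],[-0.44,0.89,0,0,0,0,1],[-0.44,0.89,0,0,0,0,1],[-0.44,0.89,0,0,0,0,1]]'
python3 -m jog '[[-0.44,0.89,0,0,0,0,1],[-0.44,0.89,0,0,0,0,1],[-0.44,0.89,0,0,0,0,1],[-0.44,0.89,0,0,0,0,1],[-0.44,0.89,0,0,0,0,1],[-0.44,0.89,0,0,0,0,1],[0,0,0,0,0,0,1]]'
```

```text
t: 0.98
eef_pos: [0.368, 0.273, 0.3113]
tool_rot: [3.142, -0.0, 1.313]
force: [0.5, 1.5, 0.2]
finger_gap: 0.0853
t: 1.57
eef_pos: [0.55, 0.1137, 0.3095]
tool_rot: [-3.141, 0.002, 1.309]
force: [0.2, 0.0, -0.2]
finger_gap: 0.0853
```

```bash
python3 -m jog '[[0,0,0,0,0,0.0195,1],[0,0,0,0,0,0.0195,1],[0,0,0,0,0,0.0195,1],[0,0,0,0,0,0.0195,1],[0,0,0,0,0,0.0195,1],[0,0,0,0,0,0.0195,1],[0,0,0,0,0,0.0195,1],[0,0,0,0,0,0.0195,1],[0,0,0,0,0,0.0195,1],[0,0,0,0,0,0.0195,1]]'
python3 -m jog '[[0,0,0,0,0,0.0195,1],[0,0,0,0,0,0,1],[0,0,0,0,0,0,1]]'
python3 - <<'E'
from h import *
import cv2
s=env.sense(); print(s["t"],s["eef_pos"],s["tool_rot"],s["qpos"]); m=env.camera_model("wrist"); print(m)
cv2.imwrite("pics/w1.png",env.capture("wrist")); cv2.imwrite("pics/s1.png",env.capture("scene"))
E
```

```text
t: 2.4
eef_pos: [0.5465, 0.1182, 0.3111]
tool_rot: [3.142, 0.001, 0.082]
force: [0.1, -0.7, 1.2]
finger_gap: 0.0852
t: 2.65
eef_pos: [0.5465, 0.1182, 0.3111]
tool_rot: [3.141, 0.0, -0.031]
force: [0.7, 0.5, 0.0]
finger_gap: 0.085
2.65 [0.54649513 0.11816465 0.31111543] [ 3.14147794e+00  3.78646340e-04 -3.07723336e-02] [ 2.12955800e-01  3.49228251e-01  3.49105559e-01  1.57106877e+00
 -1.99514810e-05  1.81452444e+00]
{'vfov': 66.1846045338985, 'cx': 321.99350956479077, 'cy': 245.8204578696138, 'origin': array([0.54759172, 0.19610789, 0.45496627]), 'attitude': array([-3.06934468e-01,  1.87223175e-04, -3.05823779e-02])}
```

View pics/w1.png

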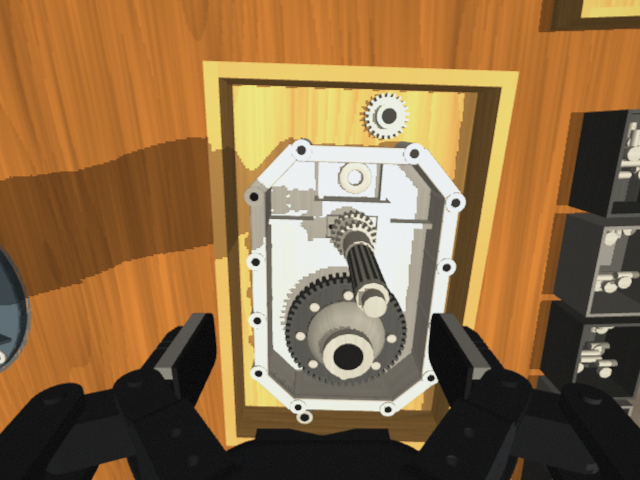

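Wrist view: the shaft tip top is at about (373,299) and the bearing at (355,178). Bolt holes ring the case, with the left column at (254,197) to (258,374) and the right column at (456,203) to (431,378). I'll triangulate these.

```bash
python3 - <<'E'
from h import *
import cv2
T=lambda u,v:(u/3.8+205,v/3.8+195)
S=lambda u,v:(u/4+310,v/4+170)
rs=[ray("top",T(259,203)),ray("scene",S(204,64)),ray("wrist",(373,297))]
for c in ([0,1],[0,2],[1,2],[0,1,2]): print(c,*[np.round(x,4) for x in tri(*[rs[i] for i in c])])
print("tip on .252:",plane("wrist",(373,297),.252),plane("top",T(259,203),.252),plane("scene",S(204,64),.252))
H=np.array([plane("wrist",p,.084) for p in [(254,197),(255.5,262),(257,321),(258,374)]]+[plane("wrist",p,.084) for p in [(456,203),(447,267),(431,378)]])
print(H.round(4)); d=H[0]-H[3]; print("yaw",np.arctan2(-d[0],d[1])); d=H[4]-H[6]; print("yaw",np.arctan2(-d[0],d[1]))
a,b=plane("wrist",(301,150),.084),plane("wrist",(415,154),.084); print(a,b,"yaw",np.arctan2(b[1]-a[1],b[0]-a[0]))
a=cv2.imread("pics/w1.png")[130:330,270:450]; cv2.imwrite("pics/w1z.png",cv2.resize(a,None,fx=3,fy=3,interpolation=cv2.INTER_CUBIC))
E
```

```text
[0, 1] [0.5784 0.0895 0.2511] [0.002 0.002]
[0, 2] [0.5795 0.0895 0.2344] [0.0015 0.0015]
[1, 2] [0.5755 0.0952 0.2471] [0.0011 0.0011]
[0, 1, 2] [0.577  0.0923 0.2471] [0.0043 0.0021 0.0034]
tip on .252: [0.57548853 0.09837166 0.252     ] [0.57726938 0.08765275 0.252     ] [0.57984101 0.09088711 0.252     ]
[[ 0.4767  0.1326  0.084 ]
 [ 0.4722  0.0625  0.084 ]
 [ 0.4679 -0.0083  0.084 ]
 [ 0.4632 -0.0788  0.084 ]
 [ 0.6819  0.1202  0.084 ]
 [ 0.6778  0.0506  0.084 ]
 [ 0.6689 -0.0907  0.084 ]]
yaw -0.06370483097416191
yaw -0.06164854482012985
[0.52650021 0.17728466 0.084     ] [0.63793386 0.17009874 0.084     ] yaw -0.06439690704065512
```

View pics/w1z.png

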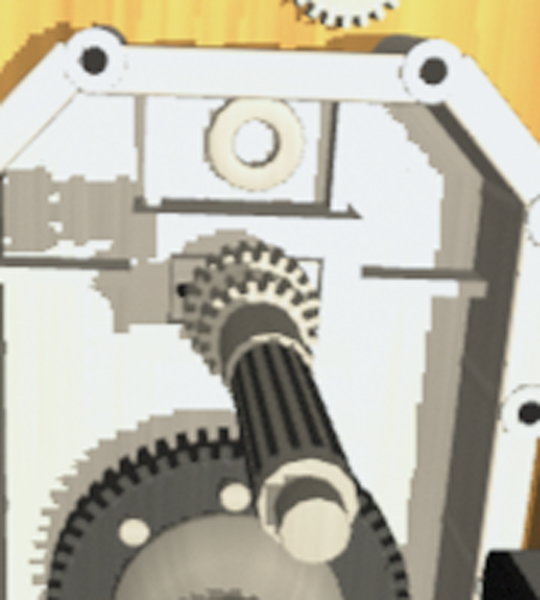

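The zoomed crop puts the tip face centre at (375.3,306.7), not 297. The pocket rectangle is visible at (327-377,215-238). Recomputing.

```bash
python3 - <<'E'
from h import *
T=lambda u,v:(u/3.8+205,v/3.8+195)
S=lambda u,v:(u/4+310,v/4+170)
rs=[ray("top",T(260,206)),ray("scene",S(204,64)),ray("wrist",(375.3,306.7))]
for c in ([0,1],[0,2],[1,2],[0,1,2]): print(c,*[np.round(x,4) for x in tri(*[rs[i] for i in c])])
print("pocket corners on .06",plane("wrist",(270+170/3,130+256/3),.06),plane("wrist",(270+322/3,130+258/3),.06),plane("wrist",(270+168/3,130+320/3),.06))
E
```

```text
[0, 1] [0.5772 0.0896 0.2502] [0.0026 0.0026]
[0, 2] [0.5777 0.0879 0.2442] [0.0004 0.0004]
[1, 2] [0.5776 0.0916 0.2506] [0.0007 0.0007]
[0, 1, 2] [0.5772 0.09   0.2497] [0.0028 0.0024 0.0005]
pocket corners on .06 [0.54996276 0.10585511 0.06      ] [0.60550534 0.10341912 0.06      ] [0.54857231 0.08153882 0.06      ]
```

```bash
python3 -m jog '[[0.39,0.34,0,0,0,0,1],[0.39,0.34,0,0,0,0.005,1],[0,0,0,0,0,0,1],[0,0,0,0,0,0,1]]'
```

```text
t: 3.08
eef_pos: [0.5772, 0.0893, 0.3108]
tool_rot: [3.141, 0.001, -0.065]
force: [-0.1, 0.8, -0.2]
finger_gap: 0.0853
```

```bash
python3 -m jog '[[0,0,0.6,0,0,0,1],[0,0,0.6,0,0,0,1],[0,0,0.6,0,0,0,1],[0,0,0.6,0,0,0,1],[0,0,0.5,0,0,0,1],[0,0,0,0,0,0,1],[0,0,0,0,0,0,1]]'
python3 - <<'E'
from h import *
import cv2
cv2.imwrite("pics/w2.png",env.capture("wrist")); cv2.imwrite("pics/s2.png",cv2.resize(env.capture("scene")[130:310,270:450],None,fx=3,fy=3))
E
```

```text
t: 3.67
eef_pos: [0.576, 0.0902, 0.1954]
tool_rot: [3.141, 0.001, -0.064]
force: [0.3, -0.4, 0.6]
finger_gap: 0.0853
```

View pics/w2.png

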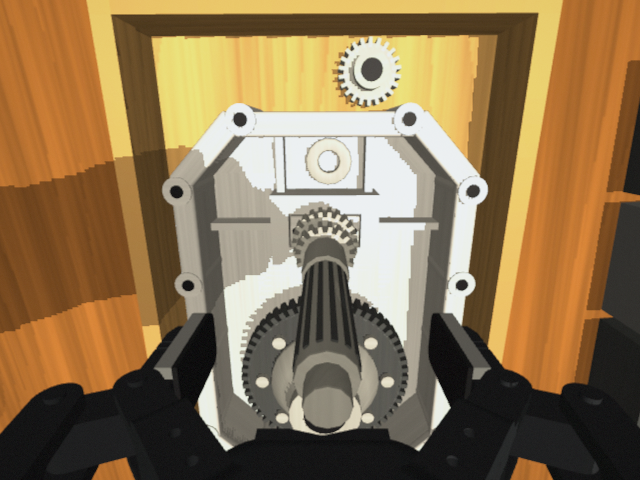

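View pics/s2.png

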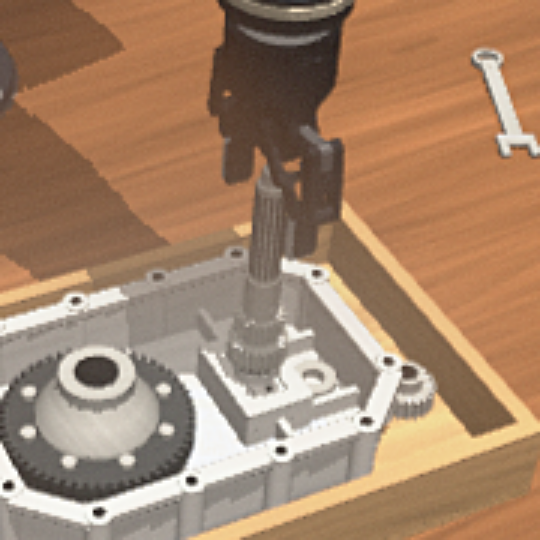

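The wrist view shows the tip at (328,402), midway between the fingers. The scene view shows the spline between the open fingers. Closing now.

```bash
python3 - <<'E'
from h import *
print(plane("wrist",(328,402),.251))
E
python3 -m jog '[[0,0,0,0,0,0,-1],[0,0,0,0,0,0,-1],[0,0,0,0,0,0,-1],[0,0,0,0,0,0,-1],[0,0,0,0,0,0,-1],[0,0,0,0,0,0,-1],[0,0,0,0,0,0,-1],[0,0,0,0,0,0,-1]]'
```

```text
[0.57766422 0.09116634 0.251     ]
t: 4.43
eef_pos: [0.5773, 0.0899, 0.1957]
tool_rot: [-3.141, -0.001, -0.066]
force: [3.8, 0.2, 4.6]
finger_gap: 0.0206
```

```bash
cat > plan.py <<'E'
import numpy as np,sys
# start x z(mm, TCP relative), lean(deg); pivot px pz ; target leans
def rot(t): t=np.radians(t); return np.array([[np.cos(t),np.sin(t)],[-np.sin(t),np.cos(t)]])
def arc(p,th,piv,ths):
    p=np.array(p,float);piv=np.array(piv,float)
    for t in ths:
        q=piv+rot(t-th)@(p-piv); d=rot(-th)@(q-p)
        print("[%.3f,0,%.3f,0,%.5f,0,-1]"%(d[0]/40,-d[1]/40,-(t-th)/360),"-> tcp",q.round(1),"lean",t)
        p,th=q,t
    return p,th
E
python3 - <<'E'
from plan import *
arc((0,151),0,(27,0),[2,4,6,7.5])
E
```

```text
[0.132,0,-0.021,0,-0.00556,0,-1] -> tcp [  5.3 151.9] lean 2
[0.132,0,-0.021,0,-0.00556,0,-1] -> tcp [ 10.6 152.5] lean 4
[0.132,0,-0.021,0,-0.00556,0,-1] -> tcp [ 15.9 153. ] lean 6
[0.099,0,-0.016,0,-0.00417,0,-1] -> tcp [ 19.9 153.2] lean 7.5
```

```bash
python3 -m jog '[[0.066,0,-0.011,0,-0.00278,0,-1],[0.066,0,-0.011,0,-0.00278,0,-1],[0.066,0,-0.011,0,-0.00278,0,-1],[0.066,0,-0.011,0,-0.00278,0,-1],[0,0,0,0,0,0,-1],[0,0,0,0,0,0,-1]]'
```

```text
t: 4.93
eef_pos: [0.5872, 0.0892, 0.197]
tool_rot: [-3.141, 0.071, -0.066]
force: [-3.6, 0.4, 7.8]
finger_gap: 0.0207
```

```bash
python3 - <<'E'
from h import *
import cv2
cv2.imwrite("pics/w3.png",env.capture("wrist")); cv2.imwrite("pics/s3.png",cv2.resize(env.capture("scene")[130:310,270:450],None,fx=3,fy=3))
print(env.sense()["torque"],env.sense()["force"])
E
```

```text
[-0.06955125  0.28082783  0.01028249] [-2.99180773 -0.09684365  7.43499991]
```

View pics/w3.png

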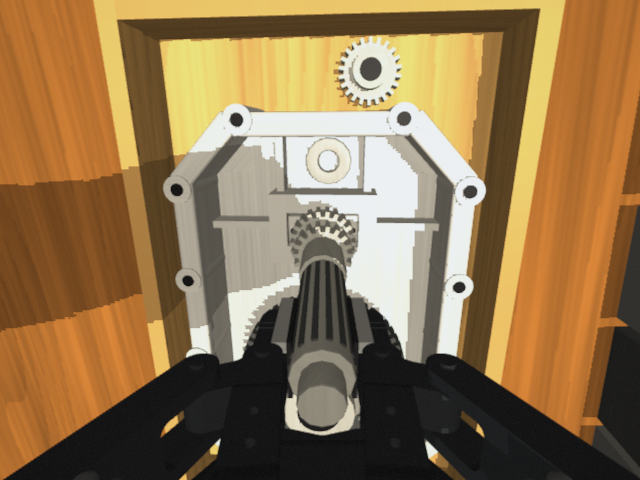

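View pics/s3.png

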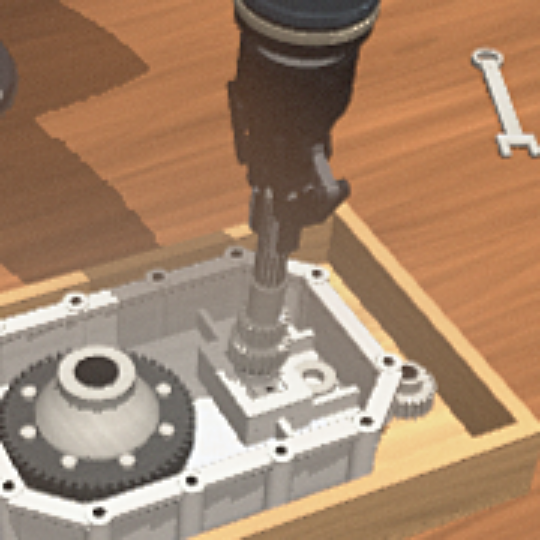

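Both views show the shaft leaning with the gripper, with its axis still centred between the pads at about (322,400). Continuing to 7.5°.

```bash
python3 -m jog '[[0.066,0,-0.011,0,-0.00278,0,-1],[0.066,0,-0.011,0,-0.00278,0,-1],[0.066,0,-0.011,0,-0.00278,0,-1],[0.033,0,-0.005,0,-0.00139,0,-1]]'
python3 - <<'E'
from plan import *
print("to lean -: pivot end a")
# carrier at lean 7.5 pivot (27,0): a at
a=np.array([27,0])+rot(7.5)@np.array([-54,0]);print(a)
p,th=arc((19.9,153.2),7.5,a,[5.5,3.5,1.5,-.5,-2.5,-4.5,-6,-7.5])
E
```

```text
t: 5.37
eef_pos: [0.5952, 0.0887, 0.1975]
tool_rot: [-3.142, 0.135, -0.066]
force: [-15.9, -0.1, 10.9]
finger_gap: 0.0204
to lean -: pivot end a
[-26.53802251   7.04841438]
[-0.132,0,-0.021,0,0.00556,0,-1] -> tcp [ 14.8 154.7] lean 5.5
[-0.132,0,-0.021,0,0.00556,0,-1] -> tcp [  9.6 156.1] lean 3.5
[-0.132,0,-0.021,0,0.00556,0,-1] -> tcp [  4.4 157.3] lean 1.5
[-0.132,0,-0.021,0,0.00556,0,-1] -> tcp [ -0.9 158.2] lean -0.5
[-0.132,0,-0.021,0,0.00556,0,-1] -> tcp [ -6.2 159. ] lean -2.5
[-0.132,0,-0.021,0,0.00556,0,-1] -> tcp [-11.5 159.7] lean -4.5
[-0.099,0,-0.016,0,0.00417,0,-1] -> tcp [-15.5 160. ] lean -6
[-0.099,0,-0.016,0,0.00417,0,-1] -> tcp [-19.5 160.2] lean -7.5
```

7.7° of lean at 16 N sideways, as predicted. Now the other way, pivoting on end a.

```bash
python3 -m jog '[[-0.066,0,-0.011,0,0.00278,0,-1],[-0.066,0,-0.011,0,0.00278,0,-1],[-0.066,0,-0.011,0,0.00278,0,-1],[-0.066,0,-0.011,0,0.00278,0,-1],[-0.066,0,-0.011,0,0.00278,0,-1],[-0.066,0,-0.011,0,0.00278,0,-1],[-0.066,0,-0.011,0,0.00278,0,-1]]'
```

```text
t: 5.95
eef_pos: [0.5792, 0.0896, 0.201]
tool_rot: [3.141, 0.008, -0.066]
force: [15.0, 0.3, -14.5]
finger_gap: 0.0207
```

```bash
python3 -m jog '[[-0.066,0,-0.011,0,0.00278,0,-1],[-0.066,0,-0.011,0,0.00278,0,-1],[-0.066,0,-0.011,0,0.00278,0,-1],[-0.066,0,-0.011,0,0.00278,0,-1],[-0.066,0,-0.011,0,0.00278,0,-1]]'
python3 - <<'E'
from h import *
import cv2
s=env.sense();print(s["t"],s["eef_pos"],s["tool_rot"],s["force"],s["torque"])
cv2.imwrite("pics/w4.png",env.capture("wrist")); cv2.imwrite("pics/s4.png",cv2.resize(env.capture("scene")[130:310,270:450],None,fx=3,fy=3))
E
```

```text
t: 6.37
eef_pos: [0.5662, 0.0904, 0.2029]
tool_rot: [3.141, -0.08, -0.067]
force: [19.6, -1.0, -16.6]
finger_gap: 0.0202
6.3667 [0.56620142 0.09041625 0.20292019] [ 3.14113214 -0.08018641 -0.06650985] [ 19.62267515  -1.03765637 -16.56525696] [-0.06497479 -2.7592737  -0.06932629]
```

View pics/w4.png

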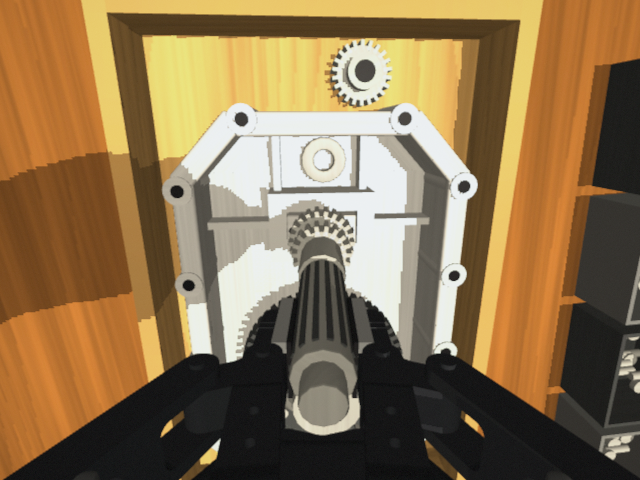

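View pics/s4.png

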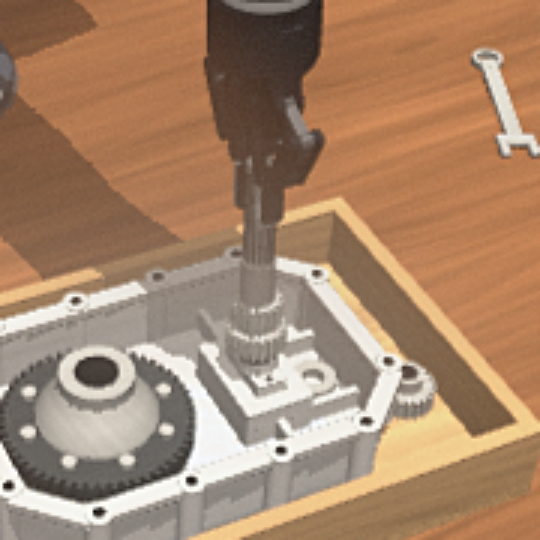

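TCP height and lean give end a ≈ 5.5 mm and end b ≈ 9.9 mm, with about 1.5 mm of sag. I'll lean a little further, then swing back to + pivoting on b, with a little extra lift to make up the sag.

```bash
python3 -m jog '[[-0.066,0,-0.02,0,0.00278,0,-1],[-0.03,0,-0.01,0,0.00139,0,-1],[0.066,0,-0.02,0,-0.00278,0,-1],[0.066,0,-0.02,0,-0.00278,0,-1],[0.066,0,-0.02,0,-0.00278,0,-1],[0.066,0,-0.015,0,-0.00278,0,-1],[0.066,0,-0.015,0,-0.00278,0,-1]]'
```

```text
t: 7.05
eef_pos: [0.5733, 0.0899, 0.208]
tool_rot: [3.141, -0.013, -0.066]
force: [2.2, 0.4, -8.1]
finger_gap: 0.0205
```

```bash
python3 -m jog '[[0.066,0,-0.015,0,-0.00278,0,-1],[0.066,0,-0.015,0,-0.00278,0,-1],[0.066,0,-0.015,0,-0.00278,0,-1],[0.066,0,-0.011,0,-0.00278,0,-1]]'
```

```text
t: 7.38
eef_pos: [0.5845, 0.0893, 0.2105]
tool_rot: [3.141, 0.055, -0.066]
force: [0.8, 0.1, -8.1]
finger_gap: 0.0207
```

Only about 8 N vertical remains, roughly the shaft's weight, and almost nothing sideways, so both ends appear free. Straightening and lifting gently.

```bash
python3 -m jog '[[-0.07,0,-0.05,0,0.003,0,-1],[-0.07,0,-0.05,0,0.003,0,-1],[-0.06,0,-0.05,0,0.003,0,-1],[0,0,-0.05,0,0,0,-1],[0,0,-0.05,0,0,0,-1],[0,0,0,0,0,0,-1],[0,0,0,0,0,0,-1]]'
python3 - <<'E'
from h import *
import cv2
s=env.sense();print(s["t"],s["eef_pos"],s["tool_rot"],s["force"],s["torque"])
cv2.imwrite("pics/w5.png",env.capture("wrist")); cv2.imwrite("pics/s5.png",cv2.resize(env.capture("scene")[130:310,270:450],None,fx=3,fy=3))
E
```

```text
t: 7.97
eef_pos: [0.5772, 0.0898, 0.2213]
tool_rot: [3.141, -0.003, -0.066]
force: [0.1, -0.0, -7.6]
finger_gap: 0.0204
7.9667 [0.57716132 0.08981992 0.22131138] [ 3.14148777e+00 -3.11904222e-03 -6.62013253e-02] [ 0.13208897 -0.01141754 -7.56925305] [-0.02292188 -0.0065922   0.01832284]
```

View pics/w5.png

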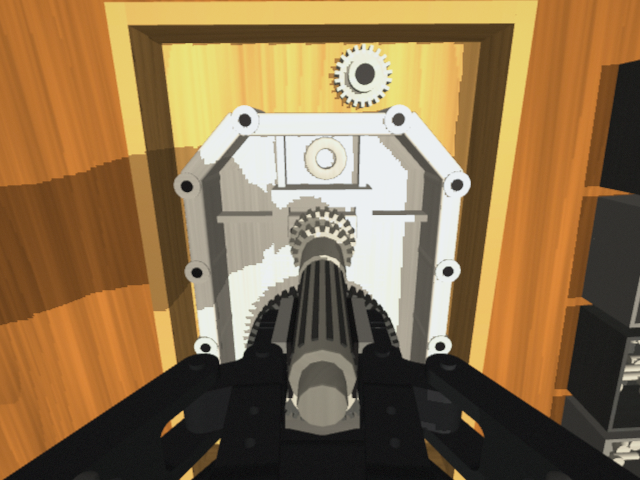

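View pics/s5.png

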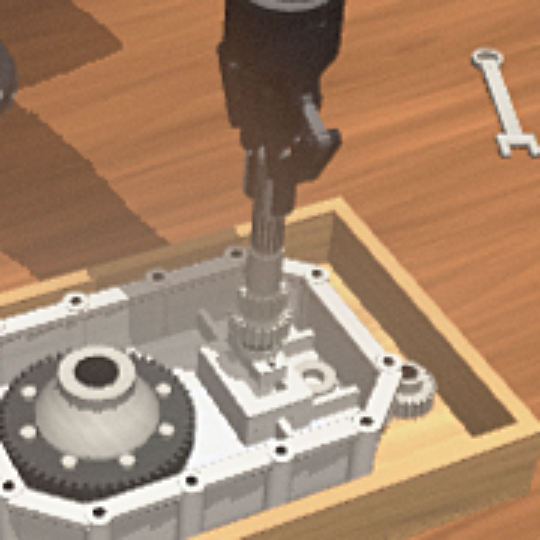

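The scene view shows the carrier lifted, its lower edge at or above the boss rim. I'll measure how far the shaft actually rose from the image shift.

```bash
python3 - <<'E'
from h import *
import cv2
a=cv2.imread("pics/scene0.png"); b=env.capture("scene"); cv2.imwrite("pics/s6.png",b)
w=b[195:310,300:440]; cv2.imwrite("pics/s6z.png",cv2.resize(w,None,fx=5,fy=5,interpolation=cv2.INTER_CUBIC))
base=np.array([.577,.090])
for name,z0,r in (("gears",.044+.052,(13,13)),("shaft26",.044+.1,(11,9)),("spl-shoulder",.044+.112,(10,7))):
    u,v=proj("scene",[*base,z0]); u,v=int(round(u)),int(round(v)); t=a[v-r[1]:v+r[1]+1,u-r[0]:u+r[0]+1]
    s=b[v-40:v+41,u-30:u+31]; m=cv2.matchTemplate(s,t,cv2.TM_CCOEFF_NORMED); _,sc,_,l=cv2.minMaxLoc(m)
    # subpixel
    y=l[1]; c=m[y-1:y+2,l[0]]; sub=(c[0]-c[2])/(2*(c[0]-2*c[1]+c[2]))
    du,dv=l[0]+r[0]-30,l[1]+r[1]-40+sub
    pv=proj("scene",[*base,z0]);p2=proj("scene",[*base,z0+.01]); print(name,(u,v),"score",sc,"du,dv",du,dv,"rise mm",dv/(p2[1]-pv[1])*10)
E
```

```text
gears (355, 241) score 0.519408643245697 du,dv 1 -8.307769 rise mm 25.36682202391745
shaft26 (356, 225) score 0.6335946917533875 du,dv 0 0.09756812 rise mm -0.28205600172128414
spl-shoulder (357, 221) score 0.6632515788078308 du,dv 0 0.041770004 rise mm -0.11908319104258068
```

View pics/s6z.png

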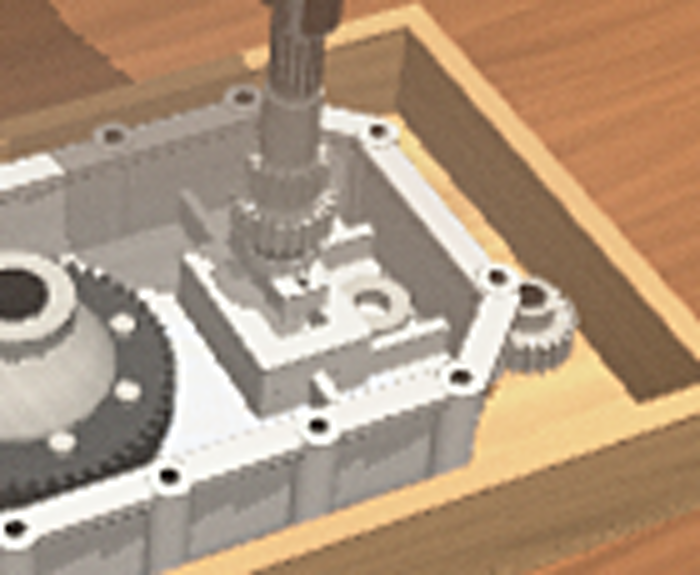

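Gear matching gives a 25.4 mm rise, and the spline shoulder moved from row 223.2 to 214, about 26 mm. TCP travel is 25.6 mm, so slip is negligible. The carrier is about 9.5 mm above the rim. The two mid-shaft template matches locked onto the fixed background and don't count. One check for creep, then I'll finish.

```bash
python3 -m jog '[[0,0,0,0,0,0,-1],[0,0,0,0,0,0,-1],[0,0,0,0,0,0,-1],[0,0,0,0,0,0,-1],[0,0,0,0,0,0,-1],[0,0,0,0,0,0,-1],[0,0,0,0,0,0,-1],[0,0,0,0,0,0,-1],[0,0,0,0,0,0,-1],[0,0,0,0,0,0,-1]]'
python3 - <<'E'
from h import *
import cv2
b=cv2.imread("pics/s6.png"); c=env.capture("scene"); r=(slice(205,265),slice(345,372))
sh,_=cv2.phaseCorrelate(cv2.cvtColor(b[r],6).astype(np.float32),cv2.cvtColor(c[r],6).astype(np.float32)); print("drift px",sh)
d=cv2.absdiff(cv2.imread("pics/scene0.png"),c).max(2)
for n,(x0,y0,x1,y1) in dict(oil=(460,170,500,245),spray=(100,300,155,385),socket=(232,266,250,292)).items(): print(n,d[y0:y1,x0:x1].mean())
print(env.finish_job())
E
```

```text
t: 8.95
eef_pos: [0.5771, 0.0899, 0.2216]
tool_rot: [3.142, -0.004, -0.066]
force: [-0.3, -0.1, -6.8]
finger_gap: 0.0204
drift px (0.43566028899479825, -0.02980954873434527)
oil 6.591333333333333
spray 7.078716577540107
socket 7.384615384615385
the job is handed in; nothing more can be done
None
```

I rocked the carrier free and handed the job in at about 9 s, with the shaft held upright over its pocket. No verdict is reported.

- **Rocking:** I gripped the spline at about 170 mm with the jaws closing along the carrier. I leaned the shaft to +7.7°, then to about −6°, then back to about +3°. The sideways force reached about 20 N. Then only 7–8 N of vertical load remained, about the shaft's weight, with almost nothing sideways.
- **Final position:** the carrier is about 9.5 mm above the rim, and the wrist shows the shaft upright to about 0.004 rad. It is about 1 mm sideways from the estimated pocket centre. The rise was 25.6 mm by the arm, 25.4 mm from matching the gears in the image and about 26 mm from the spline shoulder, so the grip hardly slipped.
- **Holding still:** over the last second I saw no vertical movement. The image showed a 0.4 px sideways shift (under 1 mm), which I took as noise.
- **Bystanders:** the oil bottle, spray can and socket show only a small, even brightness difference from the first picture. The bearing and idler I judged only by eye, and they looked unmoved.
- **Checks that failed or disagreed:** two of the three image matches on the shaft locked onto fixed background, so I ignored them. The gear match scored only 0.52, and the camera rays to the tip disagreed by 2–3 mm.

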